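# Feel and sort the paint boxes

## Task

Going from the robot's left to its right along the three-lane rack, lift the front end of each wooden box about a centimetre by its bar pull, hold it a moment with the rear edge still on the table, and feel whether the box is full or empty. Gently slide every full box fully home against the back stop, and draw every empty box forward until its front face stands about 3 cm out past the ends of the rails, still in its own lane. Do not tip a box steeply or lift it clear of the table, do not ram it into the rack, and leave the other things alone.

Things in the scene. Friction and masses are not known exactly. Their poses are not given: they have to be found in the camera images.
- rack: Three-lane wooden rack screwed to the table. Origin: on the table at the middle of the front face of the 35 mm high back stop; +x points back through the stop, +y to the robot's left. Four rails 25 mm high run forward from the stop (x = 0) to x = -225 mm; they leave three lanes 99 mm wide, centred at y = +150 (left), 0 (middle) and -150 mm (right). The rack has no floor: the boxes slide on the table top. It is rigid; boxes may lean on it with up to 25 N.
- left_box: Closed plywood box in the robot's left lane, 120 mm long (x) by 85 wide (y) by 70 high, origin at the centre of its underside, +x towards its rear, which faces the stop. Alike to the other two outside. Full it weighs 0.85 to 1 kg, empty 0.25 to 0.3 kg. One or two of the three boxes are full. At the start its rear face stands 30 to 80 mm short of the stop.
- left_pull (a point): Middle of the round steel bar pull of the left box: 10 mm thick, 64 mm long along the box's y, 45 mm in front of the front face and 50 mm above the underside, free to be pinched from above with one finger each side. Lifting the front by it takes about 4 to 6 N if the box is full, 1 to 2 N if empty; sliding takes about 3 to 8 N full, 1 to 3 N empty. Axes as the box.
- left_rear (a point): Middle of the lower rear edge of the left box. Axes as the box.
- middle_box: Closed plywood box in the robot's middle lane, 120 mm long (x) by 85 wide (y) by 70 high, origin at the centre of its underside, +x towards its rear, which faces the stop. Alike to the other two outside. Full it weighs 0.85 to 1 kg, empty 0.25 to 0.3 kg. One or two of the three boxes are full. At the start its rear face stands 30 to 80 mm short of the stop.
- middle_pull (a point): Middle of the round steel bar pull of the middle box: 10 mm thick, 64 mm long along the box's y, 45 mm in front of the front face and 50 mm above the underside, free to be pinched from above with one finger each side. Lifting the front by it takes about 4 to 6 N if the box is full, 1 to 2 N if empty; sliding takes about 3 to 8 N full, 1 to 3 N empty. Axes as the box.
- middle_rear (a point): Middle of the lower rear edge of the middle box. Axes as the box.
- right_box: Closed plywood box in the robot's right lane, 120 mm long (x) by 85 wide (y) by 70 high, origin at the centre of its underside, +x towards its rear, which faces the stop. Alike to the other two outside. Full it weighs 0.85 to 1 kg, empty 0.25 to 0.3 kg. One or two of the three boxes are full. At the start its rear face stands 30 to 80 mm short of the stop.
- right_pull (a point): Middle of the round steel bar pull of the right box: 10 mm thick, 64 mm long along the box's y, 45 mm in front of the front face and 50 mm above the underside, free to be pinched from above with one finger each side. Lifting the front by it takes about 4 to 6 N if the box is full, 1 to 2 N if empty; sliding takes about 3 to 8 N full, 1 to 3 N empty. Axes as the box.
- right_rear (a point): Middle of the lower rear edge of the right box. Axes as the box.
- glue: Small white bottle, 26 mm across, 55 high, standing on the rail between left and middle lanes. Origin: centre of its underside. Leave alone.
- pot: Small glass pot, 34 mm across, 35 high, standing on the rail between middle and right lanes. Origin: centre of its underside. Leave alone.
- tub: White plastic tub, 100 mm across, 85 high, right of the rack. Origin: centre of its underside. Leave alone.
- brush: Paint brush lying left of the rack. Leave alone.
- knife: Palette knife lying to the right in front of the rack. Leave alone.
- can: Metal can, 74 mm across, 100 high, left of the rack. Origin: centre of its underside. Leave alone.
There are look-alikes about, which are no part of the job. What is shaped like the left_box but turquoise is not meant. Leave any green look-alike of the middle_box alone.

How it is judged:
On the way, in this order (a step that is already met when the one before it is completed fails the run):
1. the front end of the left box is lifted a little while its rear edge stays on the table (angle between left_pull's own z axis and vertical above 0.025 rad and height (world z) of left_rear below 0.008 m), for 0.3 s.
2. the front end of the middle box is lifted a little while its rear edge stays on the table (angle between middle_pull's own z axis and vertical above 0.025 rad and height (world z) of middle_rear below 0.008 m), for 0.3 s.
3. the front end of the right box is lifted a little while its rear edge stays on the table (angle between right_pull's own z axis and vertical above 0.025 rad and height (world z) of right_rear below 0.008 m), for 0.3 s.
At the end, for the whole second after the job is handed in: Each full box stands with its rear edge within 5 mm of the stop; each empty box has its front face 5 to 55 mm out past the rail ends; every box rests flat on the table, still and in its own lane (within 15 mm of the lane's centre line) (((x of left_rear in the frame of rack above -0.005 m and contact force between left_box and table above 5.5 N) or (x of left_rear in the frame of rack between -0.16 and -0.11 m and contact force between left_box and table below 5.5 N)) and y of left_rear in the frame of rack between 0.135 and 0.165 m and angle between each of left_rear, middle_rear, right_rear's own z axis and vertical below 0.02 rad and linear speed of each of left_box, middle_box, right_box below 0.02 m/s and ((x of middle_rear in the frame of rack above -0.005 m and contact force between middle_box and table above 5.5 N) or (x of middle_rear in the frame of rack between -0.16 and -0.11 m and contact force between middle_box and table below 5.5 N)) and y of middle_rear in the frame of rack between -0.015 and 0.015 m and ((x of right_rear in the frame of rack above -0.005 m and contact force between right_box and table above 5.5 N) or (x of right_rear in the frame of rack between -0.16 and -0.11 m and contact force between right_box and table below 5.5 N)) and y of right_rear in the frame of rack between -0.165 and -0.135 m); the robot touches nothing.
It fails at once if a box lifted clear of the table (rear edge more than 15 mm up) or tipped more than 0.25 rad (height (world z) of any of left_rear, middle_rear, right_rear above 0.015 m or angle between any of left_pull, middle_pull, right_pull's own z axis and vertical above 0.25 rad).
It fails at once if a box pressed against the rack with more than 25 N (contact force between any of left_box, middle_box, right_box and rack above 25 N).
It fails at once if one of the other things moved more than 30 mm (distance of any of glue, pot, tub, brush, knife, can from where it was at the start of the episode above 0.03 m).
It also fails if it takes over 64 s, if anything falls off the work surface, if the arm or the gripper's body presses on something with over 40 N, if the wrist force passes 120 N, or if a joint passes its speed limit or range.

## Robot

A 6-joint arm with a two-finger parallel gripper is mounted at the origin on the work surface. World frame = base frame: x ahead of the robot, y to its left, z up, the work surface at z = 0. Lengths are in m, angles in rad, forces in N, time in s.
With the tool pointing down it reaches from about 0.225 to 0.875 m from the base axis. Payload 3.4 kg.
Tool frame: the origin (TCP) lies between the finger pads; the fingertips stand 25 mm ahead of it and the grasp point (between the pads) lies 6 mm ahead of it; z points along the fingers, y is the line along which they close (so a half turn about z gives the same grasp; the last joint's range is limited). The gripper opens to 85 mm and grips with 20 to 120 N. Pads are 22 mm wide; open, the fingers measure 114 mm over their backs; the gripper's body (76 mm by 85 mm) begins 54 mm behind the grasp point. The pads swing forward as they close: fully open they stand 13 mm farther back than shut.
Start: joints at [1.05, 0.276, 1.505, -0, 1.361, -0.121], TCP at [0.224, 0.53, 0.256] pointing down, gripper open.
Joint ranges: [-2.89, 2.89], [-0.75, 2.08], [0.22, 2.7], [-1.18, 4.32], [0.11, 2.71], [-2.7, 2.7]. Speed limits (rad/s): [2.57, 2.57, 3.14, 3.14, 3.14, 3.14].

## Interface

Orientations are given as a unit quaternion [w, x, y, z].
In Python, from rig import manip, cams, ticket gives the robot as it stands.
- The arm moves only by the tool step_arm, never from a script. Its argument "increments" is a list of rows, each an object with "dp": the shift along the world's x, y, z each as a share of 0.2 m, from -1 to 1, a list of three; "yaw": the turn about the world's z as a share of 0.15 rad, from -1 to 1; "grip": the opening, from 0 (shut) to 1 (fully open). In form: [{"dp": [tx, ty, tz], "yaw": yaw, "grip": grip}, ...]. A call has 1 to 5 rows; each row shifts and turns the commanded pose from where the row before left it; what a row does not reach is not made up. A row lasts 1/8 s, in which the tool goes at most 62.5 mm and 10.7 degrees, less where a joint would pass 70% of its speed; a pose out of reach is approached as far as the arm can. A call with a number of a shift or a turn outside -1 to 1 is refused whole. A call with a gripper value outside its range is refused whole. The fingers move at their own pace and stop on an object; "squeeze" is the grip in N (left out, the last holds). Time passes only in rows, so rows that do not move let the fingers close. It gives the time, the measured TCP pose, the force, the opening and the grip force at its end, in the units of the state.
- manip.get_state(): the state, without advancing time (a new reading comes with each control period).
- cams.get_image(name): name is "side" or "top" or "wrist"; returns the picture (480x640x3 uint8, blue, green, red); there is no depth.
- cams.get_calibration(name): a dict with "fx", "fy", "cx", "cy" (pixels), "k1" (the pictures are not rectified: a ray, as slopes to the right and down, at radius r is drawn at 1 + k1 r^2 times it, then the intrinsics apply), "extrinsics" (4x4, takes a point from camera to world coordinates). Camera axes: x right, y up, looking along -z (the intrinsics and any distortion apply to the point x, -y, -z); pixel columns grow to the right and rows downward; lengths in m; the calibration is good to about 2 mm. A picture is of the moment at which its call begins: read the wrist's pose just before it. get_calibration takes no time and is no camera call; for the wrist camera it gives the pose at the moment of the call.
- ticket.sign_off(): hands the job in; it is judged then, once.
The state is a dict: "clock": time; "qpos": joint angles; "qd": joint speeds; "effort": joint torques, N m; "position": TCP position; "ee_rot": TCP orientation; "contact_force": force on the tool from outside, world axes, zero at the start; "moment": the same for the moment, N m; "width": finger opening in m; "gripper_force": force on a finger pad.
Only numpy, scipy, OpenCV 4.12 (cv2) and the standard library are available. Lean on these libraries where they do the work, as an engineer would, in place of code of your own. Each camera call takes 0.05 s, during which the arm holds its last target. There are 200 camera calls.

## Working session

There is one attempt and no reset: what is moved stays moved. The work goes in short steps, Python scripts to look and compute and a tool call to move; the robot and the scene stay as the last step left them, time stands still between calls to the robot, and variables do not carry over. Pictures are saved under pics/ and viewed, at most 10 in all, crops included, and the job is handed in when it is done.

Besides the shell and the picture viewer there is one more tool, called in YAML: its name, and indented under it one key for each argument. step_arm: Moves the arm, as the interface text tells. Shift numbers are shares of 0.2 m and turn numbers shares of 0.15 rad, none past 1 either way. Its arguments: {"type":"object","properties":{"increments":{"type":"array"},"squeeze":{"type":"number"}},"required":["increments"]}

```bash
mkdir -p pics; cat > h.py <<'E'
import numpy as np, cv2
from rig import manip, cams, ticket
def ray(c,u,v):
    x=(u-c['cx'])/c['fx']; y=(v-c['cy'])/c['fy']
    X,Y=x,y
    for _ in range(30):
        s=1+c['k1']*(X*X+Y*Y); X,Y=x/s,y/s
    E=np.array(c['extrinsics']); return E[:3,3],E[:3,:3]@np.array([X,-Y,-1.])
def at(c,u,v,z):
    o,d=ray(c,u,v); return o+d*(z-o[2])/d[2]
def proj(c,P):
    E=np.array(c['extrinsics']); p=np.linalg.inv(E)@np.append(P,1.)
    x,y=p[0]/-p[2],-p[1]/-p[2]; s=1+c['k1']*(x*x+y*y)
    return c['fx']*x*s+c['cx'],c['fy']*y*s+c['cy']
E
python3 - <<'E'
from h import *
for n in ('top','side'):
    cv2.imwrite(f'pics/{n}0.png',cams.get_image(n)); c=cams.get_calibration(n); print(n,{k:(np.round(v,3).tolist()) for k,v in c.items()})
s=manip.get_state(); print(s)
E
```

```text
top {'fx': 545.316, 'fy': 545.316, 'cx': 327.783, 'cy': 248.772, 'k1': -0.09, 'extrinsics': [[0.025, 0.993, -0.119, 0.405], [-1.0, 0.027, 0.016, 0.003], [0.019, 0.119, 0.993, 1.494], [0.0, 0.0, 0.0, 1.0]]}
side {'fx': 466.919, 'fy': 466.919, 'cx': 322.474, 'cy': 236.765, 'k1': -0.015, 'extrinsics': [[0.999, 0.025, -0.037, 0.526], [-0.045, 0.521, -0.852, -0.916], [-0.002, 0.853, 0.522, 0.626], [0.0, 0.0, 0.0, 1.0]]}
{'clock': 0.1, 'qpos': array([ 1.04997564e+00,  2.76535109e-01,  1.50599123e+00,  4.45099335e-07,
        1.36068407e+00, -1.20997123e-01]), 'qd': array([ 0.0019005 , -0.00325534, -0.00270571,  0.00040747,  0.00084368,
        0.00160459]), 'effort': array([ 1.24582944e-03, -4.17704308e+01, -2.46404976e+01, -2.21106734e-04,
        5.80680746e-03,  3.28708623e-06]), 'position': array([0.22361677, 0.52928448, 0.25553035]), 'ee_rot': array([-2.55349696e-04,  1.98582854e-01,  9.80083770e-01, -7.67513764e-04]), 'contact_force': array([0.75392539, 0.06801597, 0.39365174]), 'moment': array([ 0.00532899, -0.01263653, -0.00670308]), 'gripper_force': 0.0, 'width': 0.08532076369091063}
```

View pics/top0.png

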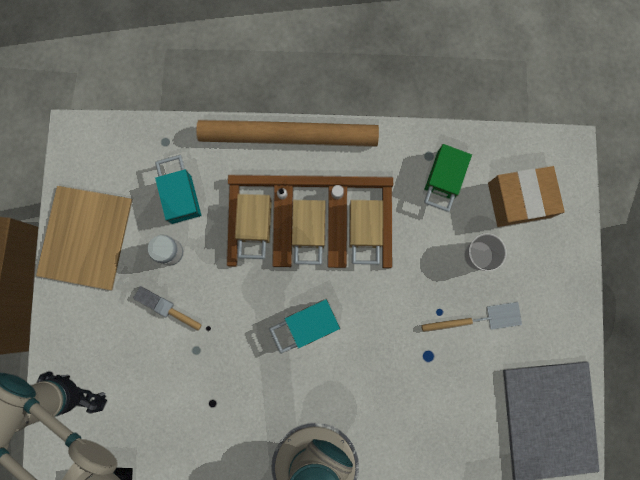

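View pics/side0.png

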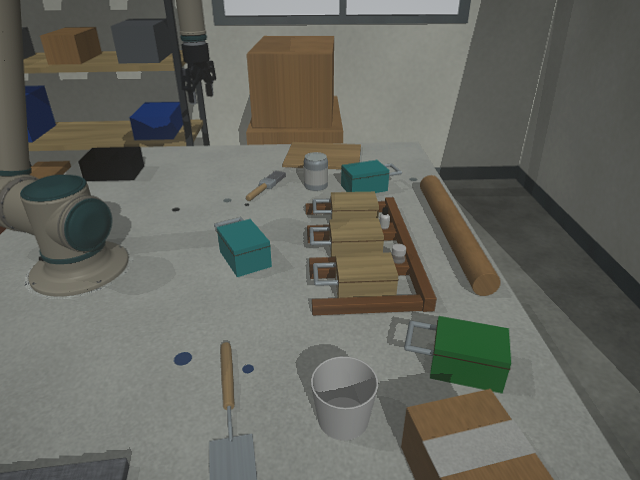

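Candidates in the top view are three plain wooden boxes in the rack lanes at (253,217), (308,222) and (366,222), turquoise boxes at (178,195) and (313,323), and a green one at (448,170). The three wooden ones match the description. The glue stands at (282,192) and the pot at (338,190). I'll check with one close crop.

```bash
python3 - <<'E'
import cv2
i=cv2.imread('pics/top0.png')[165:275,220:400]
cv2.imwrite('pics/crop0.png',cv2.resize(i,None,fx=4.4,fy=4.4,interpolation=cv2.INTER_CUBIC))
E
```

```text
(no output)
```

View pics/crop0.png

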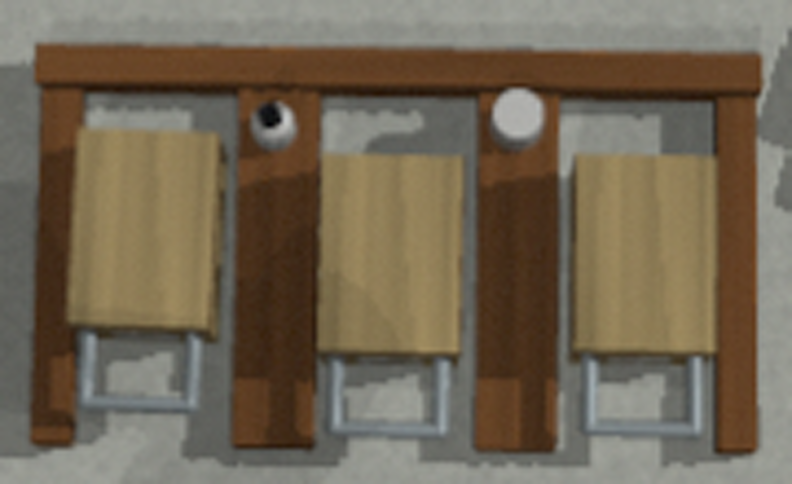

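```bash
python3 - <<'E'
from h import *
c=cams.get_calibration('top')
f=lambda x,y,z: at(c,220+x/4.4,165+y/4.4,z).round(4)
for n,x,y,z in [('barL',139,404,.055),('barM',388,430,.055),('barR',643,431,.055)]: print(n,f(x,y,z))
for n,a in dict(frontL=(82,326,.07),frontL2=(210,331,.07),frontM=(320,353,.07),frontM2=(458,355,.07),frontR=(574,353,.07),frontR2=(713,353,.07),rearLl=(80,129,.07),rearLr=(216,135,.07),rearMl=(322,155,.07),rearMr=(462,155,.07),rearRl=(576,155,.07),rearRr=(715,155,.07),
 r1f=(73,430,.025),r2l=(233,438,.025),r2r=(315,438,.025),r3l=(475,443,.025),r3r=(556,443,.025),r4=(716,443,.025),
 r1b=(83,92,.025),r2lb=(238,92,.025),r2rb=(320,95,.025),r3lb=(480,95,.025),r3rb=(558,95,.025),r4b=(717,97,.025),
 stL=(38,83,.035),stR=(760,90,.035),stMid=(400,88,.035),glue=(272,128,.05),pot=(517,118,.055)).items(): print(n,f(*a))
E
```

```text
barL [0.5516 0.1809 0.055 ]
barM [0.5399 0.0304 0.055 ]
barR [ 0.5433 -0.1234  0.055 ]
frontL [0.596  0.2151 0.07  ]
frontL2 [0.5951 0.1383 0.07  ]
frontM [0.5836 0.0721 0.07  ]
frontM2 [ 0.5846 -0.0104  0.07  ]
frontR [ 0.5877 -0.0799  0.07  ]
frontR2 [ 0.59   -0.1634  0.07  ]
rearLl [0.7163 0.2219 0.07  ]
rearLr [0.7147 0.1394 0.07  ]
rearMl [0.7042 0.0749 0.07  ]
rearMr [ 0.7066 -0.0097  0.07  ]
rearRl [ 0.7086 -0.0787  0.07  ]
rearRr [ 0.7111 -0.1631  0.07  ]
r1f [0.5374 0.2246 0.025 ]
r2l [0.5352 0.126  0.025 ]
r2r [0.5365 0.0757 0.025 ]
r3l [ 0.5361 -0.0227  0.025 ]
r3r [ 0.5374 -0.0725  0.025 ]
r4 [ 0.5399 -0.1712  0.025 ]
r1b [0.7498 0.228  0.025 ]
r2lb [0.7523 0.131  0.025 ]
r2rb [0.7518 0.0797 0.025 ]
r3lb [ 0.7547 -0.0204  0.025 ]
r3rb [ 0.7561 -0.0693  0.025 ]
r4b [ 0.7579 -0.1692  0.025 ]
stL [0.7524 0.2548 0.035 ]
stR [ 0.7609 -0.195   0.035 ]
stMid [0.7553 0.0296 0.035 ]
glue [0.7244 0.1071 0.05  ]
pot [ 0.7338 -0.043   0.055 ]
```

The crop shows three plain wooden boxes with bar pulls at crop pixels (139,404), (388,430) and (643,431), so the choice holds. The rack yaw is about 0.017 rad and the stop is at about x = 0.757. I'll now approach the left pull.

step_arm:
  increments:
    - {"dp":[0.2,-0.21,-0.03],"yaw":-0.96,"grip":0.5}
    - {"dp":[0.2,-0.21,-0.03],"yaw":-0.96,"grip":0.5}
    - {"dp":[0.2,-0.21,-0.03],"yaw":-0.96,"grip":0.5}
    - {"dp":[0.2,-0.21,-0.03],"yaw":-0.96,"grip":0.5}
    - {"dp":[0.2,-0.21,-0.03],"yaw":-0.96,"grip":0.5}
  squeeze: 40

```text
clock: 0.72
position: [0.4247, 0.3182, 0.2259]
ee_rot: [-0.0, 0.533, 0.846, -0.0]
contact_force: [0.3, 0.8, -0.1]
width: 0.0427
gripper_force: 0.0
```

step_arm:
  increments:
    - {"dp":[0.2,-0.22,-0.03],"yaw":-0.96,"grip":0.5}
    - {"dp":[0.2,-0.22,-0.03],"yaw":-0.96,"grip":0.5}
    - {"dp":[0.2,-0.22,-0.03],"yaw":-0.96,"grip":0.5}
    - {"dp":[0,0,0],"yaw":0,"grip":0.5}
    - {"dp":[0,0,0],"yaw":0,"grip":0.5}

```text
clock: 1.35
position: [0.5433, 0.1876, 0.2077]
ee_rot: [-0.001, 0.7, 0.714, -0.001]
contact_force: [-0.5, -0.3, -0.3]
width: 0.0428
gripper_force: 0.0
```

```bash
cat >> h.py <<'E'
def st():
    s=manip.get_state(); q=s['ee_rot']; w,x,y,z=q
    yaw=np.arctan2(1-2*(x*x+z*z),2*(x*y-w*z))
    print('t',s['clock'],'p',s['position'].round(4),'yaw',round(yaw,4),'F',s['contact_force'].round(2),'M',s['moment'].round(2),'w',round(s['width'],4),'g',s['gripper_force'])
E
python3 - <<'E'
from h import *
st(); c=cams.get_calibration('wrist'); i=cams.get_image('wrist')
for p in [(.5505,.181,.05),(.5395,.0304,.05),(.544,-.1234,.05)]:
    q=proj(c,p); print(q); cv2.drawMarker(i,tuple(int(round(a)) for a in q),(0,0,255),0,15)
cv2.imwrite('pics/w1.png',i)
E
```

```text
t 1.35 p [0.5433 0.1876 0.2077] yaw 0.0186 F [-0.48 -0.33 -0.28] M [0.03 0.06 0.02] w 0.0428 g 0.0
(np.float64(335.4326455877516), np.float64(241.88135738050426))
(np.float64(316.93098808010967), np.float64(417.0258772530389))
(np.float64(319.4311095198854), np.float64(550.9359273271083))
```

View pics/w1.png

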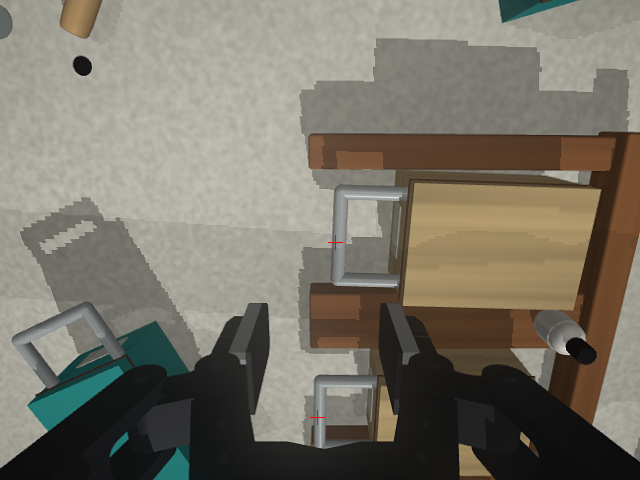

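The wrist view shows the left bar running from about (341,190) to (337,281), mid (339,235). That is a few mm off the top-view estimate, marked at (335,242). I'll refine it.

```bash
python3 - <<'E'
from h import *
c=cams.get_calibration('wrist')
for p in [(341,190),(337,281),(339,235),(319,380)]: print(at(c,*p,.052).round(4))
t=cams.get_calibration('top')
for p in [(331,300),(340,326),(286,320),(273,336)]: print('turq',at(t,*p,.07).round(3))
E
```

```text
[0.5529 0.219  0.052 ]
[0.5522 0.1525 0.052 ]
[0.5526 0.1872 0.052 ]
[0.5405 0.068  0.052 ]
turq [ 0.443 -0.032  0.07 ]
turq [ 0.376 -0.057  0.07 ]
turq [0.388 0.083 0.07 ]
turq [0.346 0.116 0.07 ]
```

step_arm:
  increments:
    - {"dp":[0.045,-0.01,-0.2],"yaw":0,"grip":0.5}
    - {"dp":[0,0,-0.2],"yaw":0,"grip":0.5}
    - {"dp":[0,0,-0.2],"yaw":0,"grip":0.5}
    - {"dp":[0,0,-0.16],"yaw":0,"grip":0.5}
    - {"dp":[0,0,0],"yaw":0,"grip":0.5}

```text
clock: 2.02
position: [0.5498, 0.1867, 0.0544]
ee_rot: [-0.002, 0.699, 0.715, -0.002]
contact_force: [0.4, 0.9, 0.3]
width: 0.0428
gripper_force: 0.0
```

```bash
python3 - <<'E'
from h import *
st(); i=cams.get_image('side')[170:330,260:470]
cv2.imwrite('pics/s1.png',cv2.resize(i,None,fx=3.5,fy=3.5,interpolation=cv2.INTER_CUBIC))
E
```

```text
t 2.025 p [0.5498 0.1867 0.0544] yaw 0.0215 F [0.42 0.88 0.29] M [-0.04 -0.02  0.05] w 0.0428 g 0.0
```

View pics/s1.png

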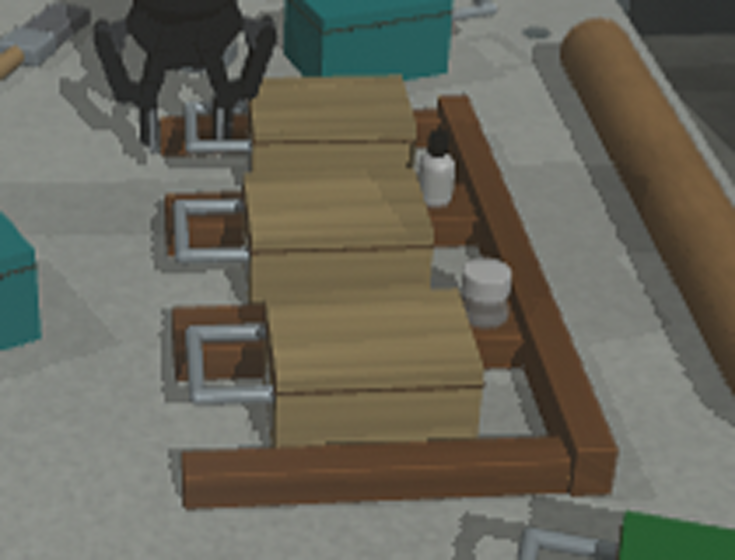

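The side view shows the left bar (crop 190,130) between the two fingers (150 and 222). I'll close.

step_arm:
  increments:
    - {"dp":[0,0,0],"yaw":0,"grip":0.25}
    - {"dp":[0,0,0],"yaw":0,"grip":0.1}
    - {"dp":[0,0,0],"yaw":0,"grip":0}
    - {"dp":[0,0,0],"yaw":0,"grip":0}
    - {"dp":[0,0,0],"yaw":0,"grip":0}
  squeeze: 40

```text
clock: 2.7
position: [0.5533, 0.1859, 0.0576]
ee_rot: [0.0, 0.701, 0.714, 0.001]
contact_force: [-1.7, -0.3, 6.7]
width: 0.0085
gripper_force: 39.1
```

```bash
python3 -c "
from h import *
st()"
```

```text
t 2.7 p [0.5533 0.1859 0.0576] yaw 0.0185 F [-1.67 -0.34  6.74] M [ 0.03  0.09 -0.07] w 0.0085 g 39.05517339706421
```

step_arm:
  increments:
    - {"dp":[0,0,0.02],"yaw":0,"grip":0}
    - {"dp":[0,0,0.02],"yaw":0,"grip":0}
    - {"dp":[0,0,0.02],"yaw":0,"grip":0}
    - {"dp":[0,0,0.01],"yaw":0,"grip":0}
    - {"dp":[0,0,0],"yaw":0,"grip":0}

```text
clock: 3.32
position: [0.5524, 0.1856, 0.0702]
ee_rot: [-0.0, 0.7, 0.714, -0.0]
contact_force: [-0.4, 0.4, -2.1]
width: 0.0086
gripper_force: 38.8
```

step_arm:
  increments:
    - {"dp":[0,0,0],"yaw":0,"grip":0}
    - {"dp":[0,0,0],"yaw":0,"grip":0}
    - {"dp":[0,0,0],"yaw":0,"grip":0}

```text
clock: 3.7
position: [0.5527, 0.1856, 0.0702]
ee_rot: [-0.0, 0.7, 0.714, -0.0]
contact_force: [0.2, -0.2, -2.8]
width: 0.0084
gripper_force: 38.8
```

```bash
python3 -c "
from h import *
st()"
```

```text
t 3.7 p [0.5527 0.1856 0.0702] yaw 0.019 F [ 0.17 -0.21 -2.79] M [-0.01  0.32 -0.  ] w 0.0084 g 38.80392909049988
```

step_arm:
  increments:
    - {"dp":[0,0,0],"yaw":0,"grip":0}
    - {"dp":[0,0,0],"yaw":0,"grip":0}
  squeeze: 20

```text
clock: 3.95
position: [0.5528, 0.1857, 0.0703]
ee_rot: [0.0, 0.7, 0.714, -0.0]
contact_force: [0.1, 0.2, -2.5]
width: 0.0085
gripper_force: 38.8
```

```bash
cat >> h.py <<'E'
def avg(n=10):
    F=[];M=[]
    for _ in range(n):
        cams.get_image('side'); s=manip.get_state(); F.append(s['contact_force']); M.append(s['moment'])
    st(); print('avgF',np.mean(F,0).round(2),'sd',np.std(F,0).round(2),'M',np.mean(M,0).round(3))
E
python3 -c "
from h import *
avg(); cv2.imwrite('pics/s2.png',cv2.resize(cams.get_image('side')[170:330,260:470],None,fx=3.5,fy=3.5))"
```

```text
t 4.45 p [0.5528 0.1857 0.0703] yaw 0.019 F [ 0.62  0.79 -1.89] M [ 0.01  0.24 -0.08] w 0.0085 g 38.80301892757416
avgF [ 0.04  0.13 -2.49] sd [0.33 0.49 0.47] M [-0.001  0.237 -0.006]
```

View pics/s2.png

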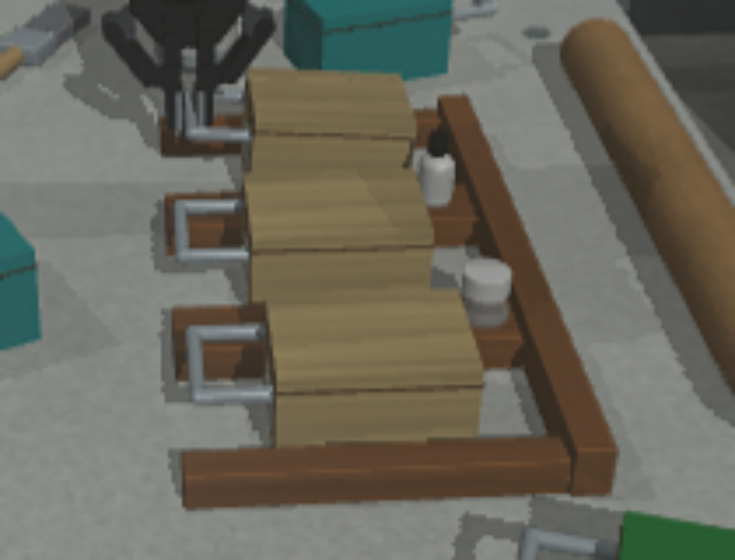

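The left box front is tipped up slightly (pull in the fingers, rear on the table). The force is about 2.5 N, but 0.24 Nm of pad friction accounts for part of it. I'll lower it 4 mm to reverse that friction and weigh again.

step_arm:
  increments:
    - {"dp":[0,0,-0.01],"yaw":0,"grip":0}
    - {"dp":[0,0,-0.01],"yaw":0,"grip":0}
    - {"dp":[0,0,0],"yaw":0,"grip":0}

```text
clock: 4.88
position: [0.5528, 0.1857, 0.0661]
ee_rot: [-0.0, 0.7, 0.714, -0.0]
contact_force: [-0.7, -0.2, -2.5]
width: 0.0081
gripper_force: 38.9
```

```bash
python3 -c "
from h import *
avg()"
```

```text
t 5.375 p [0.5528 0.1857 0.0664] yaw 0.019 F [-0.35  0.25 -1.73] M [-0.08  0.27 -0.03] w 0.0083 g 38.855926394462585
avgF [-0.44 -0.02 -2.05] sd [0.39 0.3  0.4 ] M [-0.019  0.238 -0.008]
```

Light (about 2 N), so the left box is empty. I'll set it down and draw it forward about 96 mm.

step_arm:
  increments:
    - {"dp":[0,0,-0.015],"yaw":0,"grip":0}
    - {"dp":[0,0,-0.015],"yaw":0,"grip":0}
    - {"dp":[0,0,-0.01],"yaw":0,"grip":0}
    - {"dp":[0,0,0],"yaw":0,"grip":0}
    - {"dp":[-0.02,0,0],"yaw":0,"grip":0}

```text
clock: 6.0
position: [0.5499, 0.1858, 0.0585]
ee_rot: [0.001, 0.7, 0.714, 0.001]
contact_force: [1.2, 0.1, -1.3]
width: 0.0083
gripper_force: 38.9
```

step_arm:
  increments:
    - {"dp":[-0.04,-0.001,0],"yaw":0,"grip":0}
    - {"dp":[-0.06,-0.001,0],"yaw":0,"grip":0}
    - {"dp":[-0.06,-0.001,0],"yaw":0,"grip":0}
    - {"dp":[-0.06,-0.001,0],"yaw":0,"grip":0}
    - {"dp":[-0.06,-0.001,0],"yaw":0,"grip":0}

```text
clock: 6.62
position: [0.4918, 0.1847, 0.0584]
ee_rot: [0.0, 0.7, 0.714, 0.0]
contact_force: [0.3, 0.4, -1.5]
width: 0.0084
gripper_force: 38.9
```

step_arm:
  increments:
    - {"dp":[-0.06,-0.001,0],"yaw":0,"grip":0}
    - {"dp":[-0.06,-0.001,0],"yaw":0,"grip":0}
    - {"dp":[-0.04,-0.001,0],"yaw":0,"grip":0}
    - {"dp":[-0.02,0,0],"yaw":0,"grip":0}
    - {"dp":[0,0,0],"yaw":0,"grip":0}

```text
clock: 7.25
position: [0.4559, 0.184, 0.0582]
ee_rot: [-0.0, 0.7, 0.714, -0.001]
contact_force: [-1.5, -0.3, -0.5]
width: 0.0086
gripper_force: 39.0
```

```bash
python3 -c "
from h import *
avg(4)"
```

```text
t 7.45 p [0.4561 0.184  0.0582] yaw 0.0189 F [-1.68 -0.23  1.69] M [ 0.04  0.33 -0.01] w 0.0088 g 39.1618287563324
avgF [-2.51  0.04  1.52] sd [0.55 0.34 0.35] M [ 0.046  0.331 -0.009]
```

step_arm:
  increments:
    - {"dp":[0,0,0],"yaw":0,"grip":0.5}
    - {"dp":[0,0,0],"yaw":0,"grip":0.5}
    - {"dp":[0,0,0.1],"yaw":0,"grip":0.5}
    - {"dp":[0,0,0.2],"yaw":0,"grip":0.5}
    - {"dp":[0,0,0.2],"yaw":0,"grip":0.5}

```text
clock: 8.07
position: [0.4571, 0.184, 0.1593]
ee_rot: [0.0, 0.7, 0.714, 0.0]
contact_force: [0.7, 0.1, 1.0]
width: 0.0429
gripper_force: 0.0
```

step_arm:
  increments:
    - {"dp":[0.11,-0.19,0],"yaw":0,"grip":0.5}
    - {"dp":[0.11,-0.19,0],"yaw":0,"grip":0.5}
    - {"dp":[0.11,-0.19,0],"yaw":0,"grip":0.5}
    - {"dp":[0.1,-0.19,0],"yaw":0,"grip":0.5}
    - {"dp":[0,0,0],"yaw":0,"grip":0.5}

```text
clock: 8.7
position: [0.5449, 0.0294, 0.1584]
ee_rot: [0.001, 0.702, 0.713, 0.0]
contact_force: [-0.1, 1.1, -0.8]
width: 0.0431
gripper_force: 0.0
```

```bash
python3 - <<'E'
from h import *
st(); c=cams.get_calibration('wrist'); i=cams.get_image('wrist')
for p in [(.542,.033,.05),(.546,-.121,.05)]:
    q=proj(c,p); print(q); cv2.drawMarker(i,tuple(int(round(a)) for a in q),(0,0,255),0,15)
cv2.imwrite('pics/w2.png',i)
E
```

```text
t 8.7 p [0.5449 0.0294 0.1584] yaw 0.0154 F [-0.05  1.12 -0.77] M [ 0.02 -0.02 -0.01] w 0.0431 g 0.0
(np.float64(319.89206795585085), np.float64(248.89132345023106))
(np.float64(322.7194238596741), np.float64(457.761570312313))
```

View pics/w2.png

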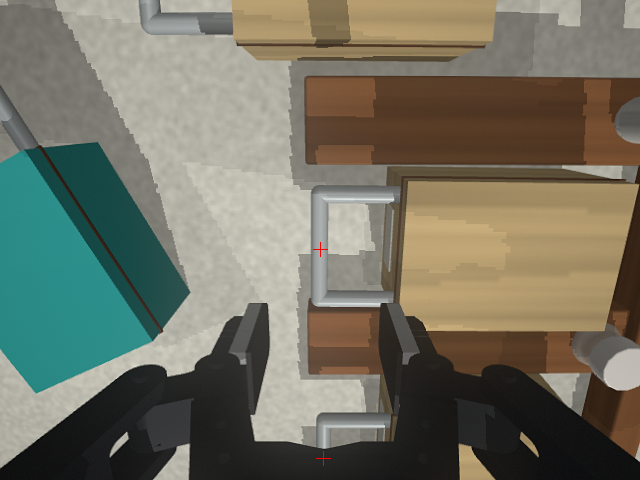

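The wrist view shows the middle bar at (319,246), within 2 mm of my marker. The left box stands out past its rail end (box front at column 233, rail end at 305). I'll descend and grip.

step_arm:
  increments:
    - {"dp":[-0.01,0,-0.15],"yaw":0,"grip":0.5}
    - {"dp":[0,0,-0.2],"yaw":0,"grip":0.5}
    - {"dp":[0,0,-0.14],"yaw":0,"grip":0.5}
    - {"dp":[0,0,0],"yaw":0,"grip":0.5}
    - {"dp":[0,0,0],"yaw":0,"grip":0.25}

```text
clock: 9.38
position: [0.5414, 0.0327, 0.0613]
ee_rot: [0.001, 0.7, 0.714, 0.001]
contact_force: [-0.3, 0.8, 0.3]
width: 0.0258
gripper_force: 0.0
```

step_arm:
  increments:
    - {"dp":[0,0,0],"yaw":0,"grip":0.1}
    - {"dp":[0,0,0],"yaw":0,"grip":0}
    - {"dp":[0,0,0],"yaw":0,"grip":0}
    - {"dp":[0,0,0],"yaw":0,"grip":0}
    - {"dp":[0,0,0],"yaw":0,"grip":0}
  squeeze: 30

```text
clock: 10.0
position: [0.5421, 0.0323, 0.0618]
ee_rot: [0.001, 0.701, 0.714, 0.001]
contact_force: [0.4, 1.8, 7.3]
width: 0.0088
gripper_force: 29.6
```

step_arm:
  increments:
    - {"dp":[0,0,0.02],"yaw":0,"grip":0}
    - {"dp":[0,0,0.02],"yaw":0,"grip":0}
    - {"dp":[0,0,0.02],"yaw":0,"grip":0}
    - {"dp":[0,0,0.01],"yaw":0,"grip":0}
    - {"dp":[0,0,0],"yaw":0,"grip":0}

```text
clock: 10.62
position: [0.5406, 0.032, 0.0743]
ee_rot: [-0.0, 0.7, 0.714, -0.0]
contact_force: [1.9, 0.0, -5.7]
width: 0.0089
gripper_force: 29.2
```

```bash
python3 -c "
from h import *
st();avg()"
```

```text
t 10.625 p [0.5406 0.032  0.0743] yaw 0.019 F [ 1.9   0.01 -5.69] M [-0.05 -0.06 -0.03] w 0.0089 g 29.158886969089508
t 11.125 p [0.5406 0.0321 0.0743] yaw 0.019 F [ 0.51 -1.25 -4.5 ] M [-0.14  0.01 -0.04] w 0.0086 g 29.163905382156372
avgF [ 0.75 -0.52 -4.82] sd [0.44 0.41 0.4 ] M [-0.082 -0.06  -0.054]
```

4.8 N, so the middle box is full. I'll set it down and slide it back gently.

step_arm:
  increments:
    - {"dp":[0,0,-0.02],"yaw":0,"grip":0}
    - {"dp":[0,0,-0.02],"yaw":0,"grip":0}
    - {"dp":[0,0,-0.02],"yaw":0,"grip":0}
    - {"dp":[0,0,0],"yaw":0,"grip":0}
    - {"dp":[0.02,0,0],"yaw":0,"grip":0}

```text
clock: 11.75
position: [0.5438, 0.0322, 0.062]
ee_rot: [-0.001, 0.7, 0.714, -0.001]
contact_force: [-4.0, 0.9, -2.2]
width: 0.0086
gripper_force: 29.5
```

step_arm:
  increments:
    - {"dp":[0.035,0.001,0],"yaw":0,"grip":0}
    - {"dp":[0.04,0.001,0],"yaw":0,"grip":0}
    - {"dp":[0.04,0.001,0],"yaw":0,"grip":0}
    - {"dp":[0.04,0.001,0],"yaw":0,"grip":0}
    - {"dp":[0.02,0,0],"yaw":0,"grip":0}

```text
clock: 12.38
position: [0.5808, 0.0329, 0.0623]
ee_rot: [0.0, 0.7, 0.714, 0.0]
contact_force: [-4.7, -0.3, -3.1]
width: 0.0091
gripper_force: 29.6
```

```bash
python3 -c "
from h import *
st();avg(3)"
```

```text
t 12.375 p [0.5808 0.0329 0.0623] yaw 0.0191 F [-4.66 -0.34 -3.15] M [ 0.01  0.56 -0.02] w 0.0091 g 29.570685625076294
t 12.525 p [0.5812 0.0329 0.0625] yaw 0.0189 F [ 0.11 -0.05 -3.19] M [-0.03  0.14  0.06] w 0.0087 g 29.43594753742218
avgF [-0.44  0.12 -3.93] sd [0.41 0.28 0.6 ] M [-0.003  0.223  0.038]
```

step_arm:
  increments:
    - {"dp":[0.005,0,-0.01],"yaw":0,"grip":0}
    - {"dp":[0.01,0,0],"yaw":0,"grip":0}
    - {"dp":[0.01,0,0],"yaw":0,"grip":0}

```text
clock: 12.9
position: [0.5813, 0.0329, 0.0619]
ee_rot: [-0.002, 0.7, 0.714, -0.002]
contact_force: [-12.8, -0.6, 14.2]
width: 0.0089
gripper_force: 31.3
```

step_arm:
  increments:
    - {"dp":[0.01,0,0],"yaw":0,"grip":0}
    - {"dp":[0.01,0,0],"yaw":0,"grip":0}

```text
clock: 13.15
position: [0.5824, 0.0329, 0.0618]
ee_rot: [-0.004, 0.7, 0.714, -0.004]
contact_force: [-14.5, -0.4, 16.9]
width: 0.0084
gripper_force: 31.4
```

Pressing down raises the friction, so I'll relieve the vertical force.

step_arm:
  increments:
    - {"dp":[0,0,0.007],"yaw":0,"grip":0}
    - {"dp":[0,0,0.006],"yaw":0,"grip":0}
    - {"dp":[0,0,0],"yaw":0,"grip":0}

```text
clock: 13.52
position: [0.5885, 0.0329, 0.0628]
ee_rot: [-0.0, 0.7, 0.714, -0.0]
contact_force: [-3.1, 0.5, -2.2]
width: 0.0085
gripper_force: 29.6
```

```bash
python3 -c "
from h import *
avg(3)"
```

```text
t 13.675 p [0.5886 0.0329 0.0626] yaw 0.019 F [-3.22  0.25 -3.13] M [-0.01  0.6  -0.06] w 0.0083 g 29.61231619119644
avgF [-3.8   0.19 -3.05] sd [0.46 0.08 0.07] M [-0.002  0.592 -0.03 ]
```

step_arm:
  increments:
    - {"dp":[0.01,0,0],"yaw":0,"grip":0}
    - {"dp":[0.01,0,0],"yaw":0,"grip":0}

```text
clock: 13.92
position: [0.5931, 0.0329, 0.0628]
ee_rot: [0.0, 0.7, 0.714, 0.0]
contact_force: [-2.9, 0.6, -2.5]
width: 0.0085
gripper_force: 29.6
```

step_arm:
  increments:
    - {"dp":[0.01,0,0],"yaw":0,"grip":0}
    - {"dp":[0,0,0],"yaw":0,"grip":0}

```text
clock: 14.18
position: [0.5937, 0.033, 0.0625]
ee_rot: [-0.001, 0.7, 0.714, -0.001]
contact_force: [-4.9, -0.2, -3.6]
width: 0.0085
gripper_force: 29.6
```

step_arm:
  increments:
    - {"dp":[0.01,0,0],"yaw":0,"grip":0}
    - {"dp":[0,0,0],"yaw":0,"grip":0}

```text
clock: 14.42
position: [0.5938, 0.0332, 0.0621]
ee_rot: [-0.003, 0.7, 0.714, -0.002]
contact_force: [-8.4, -0.0, -1.1]
width: 0.0084
gripper_force: 29.7
```

step_arm:
  increments:
    - {"dp":[0.01,0,0],"yaw":0,"grip":0}
    - {"dp":[0,0,0],"yaw":0,"grip":0}

```text
clock: 14.68
position: [0.5939, 0.0333, 0.062]
ee_rot: [-0.004, 0.7, 0.714, -0.004]
contact_force: [-11.6, 0.8, 1.1]
width: 0.0083
gripper_force: 30.0
```

The middle box is against the stop (x held at 0.594 while the force rises). I'll relax, release and move to the right box.

step_arm:
  increments:
    - {"dp":[-0.01,0,-0.003],"yaw":0,"grip":0}
    - {"dp":[-0.01,0,-0.003],"yaw":0,"grip":0}
    - {"dp":[0,0,0],"yaw":0,"grip":0.15}
    - {"dp":[0,0,0],"yaw":0,"grip":0.45}
    - {"dp":[0,0,0],"yaw":0,"grip":0.45}

```text
clock: 15.3
position: [0.5971, 0.0327, 0.0626]
ee_rot: [0.002, 0.7, 0.714, 0.002]
contact_force: [-0.2, -0.9, 0.3]
width: 0.0381
gripper_force: 0.0
```

```bash
python3 -c "
from h import *
st()"
```

```text
t 15.3 p [0.5971 0.0327 0.0626] yaw 0.019 F [-0.19 -0.95  0.3 ] M [-0.02  0.02  0.01] w 0.0381 g 0.0
```

step_arm:
  increments:
    - {"dp":[0,0,0.1],"yaw":0,"grip":0.45}
    - {"dp":[0,0,0.2],"yaw":0,"grip":0.45}
    - {"dp":[0,0,0.17],"yaw":0,"grip":0.45}
    - {"dp":[0,0,0],"yaw":0,"grip":0.5}

```text
clock: 15.8
position: [0.5981, 0.0326, 0.1594]
ee_rot: [0.004, 0.7, 0.714, 0.003]
contact_force: [-0.1, -0.0, -0.4]
width: 0.0427
gripper_force: 0.0
```

step_arm:
  increments:
    - {"dp":[-0.06,-0.19,0],"yaw":0,"grip":0.5}
    - {"dp":[-0.06,-0.19,0],"yaw":0,"grip":0.5}
    - {"dp":[-0.06,-0.19,0],"yaw":0,"grip":0.5}
    - {"dp":[-0.06,-0.2,0],"yaw":0,"grip":0.5}
    - {"dp":[0,0,0],"yaw":0,"grip":0.5}

```text
clock: 16.42
position: [0.5462, -0.1237, 0.1549]
ee_rot: [0.0, 0.702, 0.713, -0.0]
contact_force: [0.1, 0.3, 0.0]
width: 0.0427
gripper_force: 0.0
```

```bash
python3 - <<'E'
from h import *
st(); c=cams.get_calibration('wrist'); i=cams.get_image('wrist')
for p in [(.546,-.121,.05),(.594,.033,.05)]:
    q=proj(c,p); print(q); cv2.drawMarker(i,tuple(int(round(a)) for a in q),(0,0,255),0,15)
cv2.imwrite('pics/w3.png',i)
E
```

```text
t 16.425 p [ 0.5462 -0.1237  0.1549] yaw 0.0153 F [0.08 0.33 0.04] M [ 0.01  0.04 -0.01] w 0.0427 g 0.0
(np.float64(325.0536822101834), np.float64(252.33560967917398))
(np.float64(432.13479143270126), np.float64(-55.878233935756526))
```

View pics/w3.png

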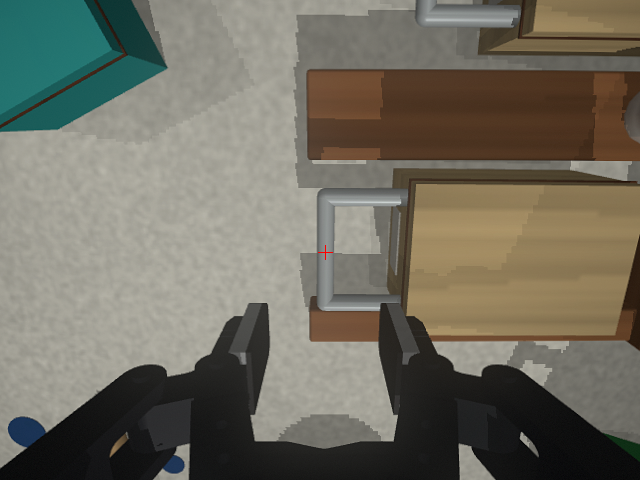

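The marker (325,252) lies on the right bar's middle (325,250). I'll descend, grip and lift.

step_arm:
  increments:
    - {"dp":[0,0.01,-0.15],"yaw":0,"grip":0.5}
    - {"dp":[0,0,-0.2],"yaw":0,"grip":0.5}
    - {"dp":[0,0,-0.14],"yaw":0,"grip":0.5}
    - {"dp":[0,0,0],"yaw":0,"grip":0.5}
    - {"dp":[0,0,0],"yaw":0,"grip":0.25}

```text
clock: 17.1
position: [0.5478, -0.1187, 0.0584]
ee_rot: [0.001, 0.7, 0.714, 0.0]
contact_force: [0.1, -0.0, 0.3]
width: 0.0258
gripper_force: 0.0
```

step_arm:
  increments:
    - {"dp":[0,0,0],"yaw":0,"grip":0.1}
    - {"dp":[0,0,0],"yaw":0,"grip":0}
    - {"dp":[0,0,0],"yaw":0,"grip":0}
    - {"dp":[0,0,0],"yaw":0,"grip":0}
    - {"dp":[0,0,0],"yaw":0,"grip":0}

```text
clock: 17.73
position: [0.5475, -0.1191, 0.059]
ee_rot: [0.001, 0.701, 0.714, 0.001]
contact_force: [-1.4, 0.7, 5.7]
width: 0.0085
gripper_force: 29.6
```

step_arm:
  increments:
    - {"dp":[0,0,0.02],"yaw":0,"grip":0}
    - {"dp":[0,0,0.02],"yaw":0,"grip":0}
    - {"dp":[0,0,0.02],"yaw":0,"grip":0}
    - {"dp":[0,0,0.01],"yaw":0,"grip":0}
    - {"dp":[0,0,0],"yaw":0,"grip":0}

```text
clock: 18.35
position: [0.5468, -0.1191, 0.0718]
ee_rot: [0.0, 0.7, 0.714, 0.0]
contact_force: [2.0, -0.4, -4.7]
width: 0.0092
gripper_force: 29.1
```

```bash
python3 -c "
from h import *
st();avg()"
```

```text
t 18.35 p [ 0.5468 -0.1191  0.0718] yaw 0.019 F [ 2.   -0.43 -4.73] M [-0.05 -0.21 -0.03] w 0.0092 g 29.13090080022812
t 18.85 p [ 0.5468 -0.1191  0.0717] yaw 0.019 F [ 2.09  0.23 -5.41] M [-0.05 -0.15 -0.07] w 0.0087 g 29.11937713623047
avgF [ 1.84 -0.44 -5.2 ] sd [0.37 0.53 0.57] M [-0.042 -0.155 -0.044]
```

5.2 N, so the right box is full. I'll set it down and slide it home.

step_arm:
  increments:
    - {"dp":[0,0,-0.02],"yaw":0,"grip":0}
    - {"dp":[0,0,-0.02],"yaw":0,"grip":0}
    - {"dp":[0,0,-0.02],"yaw":0,"grip":0}
    - {"dp":[0,0,0],"yaw":0,"grip":0}
    - {"dp":[0.02,0,0],"yaw":0,"grip":0}

```text
clock: 19.48
position: [0.5502, -0.1189, 0.0594]
ee_rot: [-0.001, 0.7, 0.714, -0.0]
contact_force: [-4.6, -0.2, -3.1]
width: 0.0089
gripper_force: 29.5
```

step_arm:
  increments:
    - {"dp":[0.035,0.001,0],"yaw":0,"grip":0}
    - {"dp":[0.04,0.001,0],"yaw":0,"grip":0}
    - {"dp":[0.04,0.001,0],"yaw":0,"grip":0}
    - {"dp":[0.04,0.001,0],"yaw":0,"grip":0}
    - {"dp":[0.02,0,0],"yaw":0,"grip":0}

```text
clock: 20.1
position: [0.5867, -0.1183, 0.0597]
ee_rot: [0.0, 0.7, 0.714, 0.0]
contact_force: [-3.3, -0.5, -1.6]
width: 0.0086
gripper_force: 29.6
```

step_arm:
  increments:
    - {"dp":[0.01,0,0],"yaw":0,"grip":0}
    - {"dp":[0.01,0,0],"yaw":0,"grip":0}
    - {"dp":[0,0,0],"yaw":0,"grip":0}

```text
clock: 20.48
position: [0.59, -0.1183, 0.0597]
ee_rot: [0.0, 0.7, 0.714, 0.0]
contact_force: [-2.4, -0.6, -3.4]
width: 0.009
gripper_force: 29.5
```

step_arm:
  increments:
    - {"dp":[0.01,0,0],"yaw":0,"grip":0}
    - {"dp":[0.01,0,0],"yaw":0,"grip":0}
    - {"dp":[0,0,0],"yaw":0,"grip":0}

```text
clock: 20.85
position: [0.5943, -0.1184, 0.0598]
ee_rot: [0.0, 0.7, 0.714, 0.0]
contact_force: [-3.3, 0.5, -3.1]
width: 0.0086
gripper_force: 29.5
```

step_arm:
  increments:
    - {"dp":[0.01,0,0],"yaw":0,"grip":0}
    - {"dp":[0.005,0,0],"yaw":0,"grip":0}
    - {"dp":[0,0,0],"yaw":0,"grip":0}

```text
clock: 21.22
position: [0.596, -0.1181, 0.0595]
ee_rot: [-0.001, 0.7, 0.714, -0.001]
contact_force: [-4.4, -0.2, -1.8]
width: 0.009
gripper_force: 29.6
```

step_arm:
  increments:
    - {"dp":[0.01,0,0],"yaw":0,"grip":0}
    - {"dp":[0,0,0],"yaw":0,"grip":0}

```text
clock: 21.48
position: [0.5961, -0.1179, 0.0592]
ee_rot: [-0.003, 0.7, 0.714, -0.002]
contact_force: [-7.3, 0.4, -0.8]
width: 0.0087
gripper_force: 29.8
```

step_arm:
  increments:
    - {"dp":[0.01,0,0],"yaw":0,"grip":0}
    - {"dp":[0,0,0],"yaw":0,"grip":0}

```text
clock: 21.72
position: [0.5962, -0.1179, 0.0591]
ee_rot: [-0.004, 0.7, 0.714, -0.003]
contact_force: [-12.4, -1.2, 2.0]
width: 0.0087
gripper_force: 30.1
```

step_arm:
  increments:
    - {"dp":[-0.01,0,-0.003],"yaw":0,"grip":0}
    - {"dp":[-0.01,0,-0.003],"yaw":0,"grip":0}
    - {"dp":[0,0,0],"yaw":0,"grip":0.15}
    - {"dp":[0,0,0],"yaw":0,"grip":0.45}
    - {"dp":[0,0,0],"yaw":0,"grip":0.45}

```text
clock: 22.35
position: [0.5986, -0.1188, 0.0592]
ee_rot: [0.002, 0.7, 0.714, 0.001]
contact_force: [0.1, 0.8, 0.2]
width: 0.0387
gripper_force: 0.0
```

step_arm:
  increments:
    - {"dp":[0,0,0.1],"yaw":0,"grip":0.45}
    - {"dp":[0,0,0.2],"yaw":0,"grip":0.45}
    - {"dp":[0,0,0.2],"yaw":0,"grip":0.45}
    - {"dp":[-0.3,0,0.05],"yaw":0,"grip":0.5}
    - {"dp":[-0.3,0,0],"yaw":0,"grip":0.5}

```text
clock: 22.98
position: [0.4776, -0.119, 0.17]
ee_rot: [0.003, 0.7, 0.714, 0.001]
contact_force: [-0.9, -1.0, -1.1]
width: 0.043
gripper_force: 0.0
```

step_arm:
  increments:
    - {"dp":[-0.3,-0.05,0.05],"yaw":0,"grip":0.5}
    - {"dp":[-0.3,-0.05,0.05],"yaw":0,"grip":0.5}
    - {"dp":[0,0,0],"yaw":0,"grip":0.5}

```text
clock: 23.35
position: [0.354, -0.1383, 0.1894]
ee_rot: [0.001, 0.701, 0.713, -0.0]
contact_force: [0.7, 0.6, -0.4]
width: 0.0425
gripper_force: 0.0
```

```bash
python3 - <<'E'
from h import *
st(); i=cams.get_image('top'); cv2.imwrite('pics/top1.png',i)
cv2.imwrite('pics/crop1.png',cv2.resize(i[165:295,220:400],None,fx=4.4,fy=4.4,interpolation=cv2.INTER_CUBIC))
E
```

```text
t 23.35 p [ 0.354  -0.1383  0.1894] yaw 0.016 F [ 0.75  0.65 -0.4 ] M [ 0.02 -0.06  0.04] w 0.0425 g 0.0
```

View pics/crop1.png

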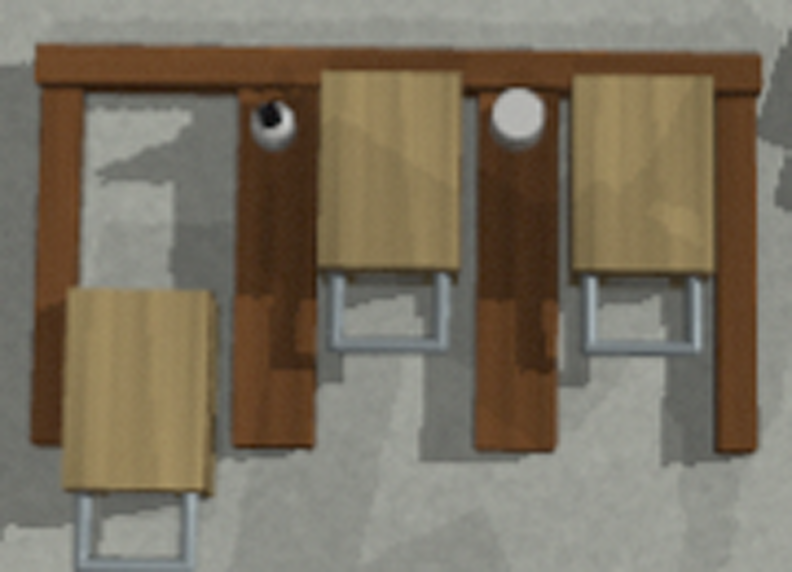

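Two boxes are up at the stop (top rear edges at rows 70 and 75) and the left one is out past the rails (front edge at row 490). I'll check the numbers.

```bash
python3 - <<'E'
from h import *
c=cams.get_calibration('top')
f=lambda x,y,z: at(c,220+x/4.4,165+y/4.4,z).round(4)
for a in [(390,70,.07),(643,75,.07),(140,290,.07),(135,490,.07),(390,270,.07),(643,272,.07)]: print(f(*a))
E
```

```text
[0.758  0.0353 0.07  ]
[ 0.7594 -0.1186  0.07  ]
[0.6187 0.1813 0.07  ]
[0.4986 0.1793 0.07  ]
[0.635  0.0317 0.07  ]
[ 0.638  -0.1205  0.07  ]
```

```bash
python3 -c "
from h import *
st(); print(ticket.sign_off())"
```

```text
t 23.4 p [ 0.3565 -0.1388  0.1895] yaw 0.0166 F [ 0.56 -0.33  0.35] M [-0.01 -0.04 -0.01] w 0.0425 g 0.0
the job is handed in; nothing more can be done
None
```

I handed the job in at 23.4 s: the left box felt empty (about 2 N) and is drawn out roughly 3 cm past the rails, while the middle (4.8 N) and right (5.2 N) boxes felt full and are against the stop; the hand-in gave no verdict.

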